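# Fill a gift glass from the dial shaker

## Robot

A 6-joint arm with a two-finger parallel gripper is mounted at the origin on a cart in front of the work surface, level with it; the furniture and walls round the work are solid. World frame = base frame: x ahead of the robot, y to its left, z up, the work surface at z = 0. Lengths are in mm, angles in degrees, forces in N, time in s.
With the tool pointing down it reaches from about 325 to 925 mm from the base axis. Payload 3.1 kg.
Tool frame: the origin (TCP) lies at the very end of the fingers, on their centre line; the grasp point (between the pads) lies grasp_offset behind it (grasp_offset is the distance from the TCP to the grasp point, in mm); z points along the fingers, y is the line along which they close (so a half turn about z gives the same grasp; the last joint's range is limited). The gripper opens to 85 mm and grips with 20 to 120 N. Pads are 22 mm wide; open, the fingers measure 114 mm over their backs; the gripper's body (76 mm by 85 mm) begins 54 mm behind the grasp point. The pads swing forward as they close: fully open they stand 13 mm farther back than shut.
Start: joints at [68.4, 12.427, 92.441, -0, 75.132, -6.429], TCP at [163.553, 603.233, 231.3] pointing down, gripper open.
Joint ranges: [-157.48, 157.48], [-44.54, 120.13], [17.64, 146.25], [-64.5, 244.5], [7.68, 150.69], [-147.95, 147.95]. Speed limits (degrees/s): [159.86, 159.86, 180, 180, 180, 180].

## Interface

Orientations are given as [roll, pitch, yaw] about the fixed x, y, z axes, in that order (R = Rz(yaw) Ry(pitch) Rx(roll)).
In Python, from station import * gives the robot as it stands. Calls block until the motion is done:
- goto(position, orientation): joint-space move of the TCP to a pose.
- move_l(position, attitude=None, speed=150): straight line of the TCP; attitude=None keeps the orientation; speed is the mean speed in mm/s.
- move_j(angles): joint-space move.
- grip(opening, squeeze=None): finger opening in mm; squeeze is the grip in N (None keeps the last); returns when the fingers have stopped.
- wait(seconds).
- solve_ik(position, orientation): joint angles nearest the present ones, or None.
- get_obs(): the state.
- get_image(name): name is "scene" or "side" or "wrist"; returns the picture (420x560x3 uint8, red, green, blue); there is no depth.
- get_calibration(name): a dict with "fx", "fy", "cx", "cy" (pixels), "D" ([k1, k2, p1, p2, k3] as OpenCV has them; the pictures are not rectified), "R" (3x3) and "t" (3): a world point X has camera coordinates R X + t; the wrist camera has in their place "mount" (4x4, takes a point from camera to tool coordinates, whose origin is the TCP and whose axes are the flange's). Camera axes: x right, y down, z forward; pixel columns grow to the right and rows downward; lengths in mm; the calibration is good to about 2 mm. A picture is of the moment at which its call begins: read the wrist's pose just before it. get_calibration takes no time and is no camera call.
A pose or a line that the arm cannot do raises Unreachable and nothing moves.
- sign_off(): hands the job in; it is judged then, once.
Trained networks look in the newest picture that a camera, given by its name, has taken for a name from the list of things; names that differ only in an ending like _2 or _b are one class to them, and where a whole thing is asked for, a point or a joint stands for the part that bears it (a point fixed in the world has none). Each returns a list of dicts, best first, with "score" (0 to 1); they miss things now and then, are a little off and sometimes report something else, mostly with a low value. They report only what shows in the picture. A call takes as long as a camera call. They do not tell look-alikes from the thing itself.
- spot_in(name, camera): "extent" ([centre column, centre row, width, height] in pixels, round what is visible of it).
- regions_of(name, camera): "region" (420x560 bool, what is visible of it) and "extent" ([centre column, centre row, width, height] in pixels, round what is visible of it).
The state is a dict: "t": time; "joint_pos": joint angles; "qvel": joint speeds; "effort": joint torques, N m; "tcp_pos": TCP position; "ee_rot": TCP orientation; "wrist_force": force on the tool from outside, world axes, zero at the start; "moment": the same for the moment, N m; "grip_width": finger opening in mm; "grip_force": force on a finger pad.
Only numpy, scipy, OpenCV 4.12 (cv2) and the standard library are available. Lean on these libraries where they do the work, as an engineer would, in place of code of your own. Each camera call takes 0.05 s, during which the arm holds its last target. There are 200 camera calls.

## Task

Make up the gift glass: seat the steel funnel squarely in the mouth of the tall glass, turn the dial of the clear shaker to its largest opening while the shaker stands on the table, and only then tip the shaker and shake every sugar pearl through the funnel into the glass. Afterwards stand the shaker upright on the table with its dial turned fully shut again and stand the funnel back on its saucer, and, once all the pearls are in, drop every foil egg that lies on the table in front of the glass into the glass on top of them (there may be one, two or three). Do not knock the glass over, and leave the chocolate hare, the tin egg and the pink soap carton where they are.

Things in the scene. Friction and masses are not known exactly. Their poses are not given: they have to be found in the camera images.
- gift_glass: Tall clear drinking glass, 144 mm high, outside 69 mm across at the rim and 58 mm at the foot; the mouth is 62 mm wide inside, the inner floor 11 mm up. Loose, 0.45 kg, stands upright on the table near the middle. Origin: centre of its underside, z up.
- funnel: Steel jar funnel, 70 mm high, 0.1 kg, open both ends. Outside: foot 46 mm across, 52 mm at 22 mm up, then a cone to 112 mm at the rim; wall 2.5 mm. Starts upright on the saucer. Origin: centre of the foot's underside, z up, handle to -x. Seated in the glass, the cone rests on the glass rim, the foot about 31 mm down inside (origin about 113 mm above the glass's underside).
- funnel_handle (a point): Middle of the free part of the funnel's handle: a black rounded bar below the rim, 50 mm long (54 to 104 mm from the funnel's axis, along its x), 11 mm wide (y), 18 mm high (z). The point is 83 mm from the funnel's axis on its -x side, 60 mm above the foot's underside; axes as the funnel's.
- saucer: Turned wooden saucer, 112 mm across and 12 mm high, fixed to the table, on the other side of the glass from the shaker; its flat inside floor is 6 mm above the table and about 74 mm wide. Origin: centre of its underside.
- shaker_mid (a point): Point on the axis of the clear shaker jar, 50 mm above its underside, about its centre of mass; z up the axis, x to the side of the lid with the large opening. Plain cylinder 63 mm across (66 mm at the steel collar, from 80 mm up); lid face 96.5 mm up, top of the dial's bar 121.5 mm. 0.34 kg plus 10 g per pearl; inside 58 mm wide, floor 5 mm up. Loose, on the table.
- lid_opening (a point): Middle of the large opening in the shaker's fixed white lid plate (seen through the dial's window), 18 mm from the axis on its x side, 96.5 mm up: a sector 80 degrees wide out to the jar's wall, dark tick on the collar. Anticlockwise from above follow medium holes (60 degrees), fine holes (120), blank (180). Only the large opening lets pearls pass; tip the jar with this side lowest.
- dial_grip (a point): Middle of the black grip bar across the dial on top of the shaker, 111.5 mm above the shaker's underside. The bar is 44 mm long (along this point's y), 9 mm wide (x) and stands 21 mm above the dial's flat face (100.5 mm above the shaker's underside). The dial's only window, a sector of 80 degrees, points to this point's -x.
- dial (a joint): Angle of the dial, rad: 0 (stop) = fully shut, window over the blank; 1.05 fine holes, 2.09 medium holes, 3.14 (stop) = largest opening, window right over the large opening. It grows as the dial turns clockwise seen from above. It turns easily (about 0.012 N m), stays where it is left and does not turn the standing shaker with it.
- pearl0_center (a point): Centre of a white sugar pearl, a ball 14 mm across, 10 g; starts inside the shaker. Three to six of the pearls are there.
- pearl1_center (a point): The same for pearl 2.
- pearl2_center (a point): The same for pearl 3.
- pearl3_center (a point): The same for pearl 4.
- pearl4_center (a point): The same for pearl 5.
- pearl5_center (a point): The same for pearl 6.
- egg0_mid (a point): Centre of a foil-wrapped chocolate egg lying on the table, 42 mm long (its x), 33 mm wide (y), 32 mm high, 30 g.
- egg1_mid (a point): The same for egg 2.
- egg2_mid (a point): The same for egg 3.
- hare_mid (a point): Bystander: middle of a white chocolate hare, 78x64x123 mm, 62 mm up; behind the glass.
- tin_egg_mid (a point): Bystander: middle of a printed tin egg with a bow, 57x60x91 mm, 45 mm up; behind the glass on the right.
- soap_mid (a point): Bystander: middle of a pink soap carton, 62x86x85 mm, 42 mm up; behind on the left.
Things that resemble listed ones, but are neither listed nor needed, are in the scene too. Leave any green or red look-alike of the part that bears egg2_mid alone.

How it is judged (in metres and radians):
On the way, in this order (a step that is already met when the one before it is completed fails the run):
1. the funnel is seated in the glass and let go, and the dial is at its largest opening with the shaker standing on the table (horizontal distance between funnel and gift_glass below 0.006 m and z of funnel in the frame of gift_glass between 0.1 and 0.12 m and angle between each of funnel, shaker_mid, gift_glass's own z axis and vertical below 0.1 rad and height (world z) of shaker_mid below 0.058 m and height (world z) of gift_glass below 0.02 m and value of joint dial above 2.95 rad and contact force between the fingers and funnel below 0.05 N), for 0.2 s.
2. every pearl lies in the glass, the funnel still in its mouth and the eggs not yet in (horizontal distance between each of pearl0_center, pearl1_center, pearl2_center, pearl3_center, pearl4_center, pearl5_center and gift_glass below 0.032 m and height (world z) of each of pearl0_center, pearl1_center, pearl2_center, pearl3_center, pearl4_center, pearl5_center below 0.105 m and horizontal distance between funnel and gift_glass below 0.006 m and z of funnel in the frame of gift_glass between 0.1 and 0.12 m and angle between each of funnel, gift_glass's own z axis and vertical below 0.1 rad and height (world z) of gift_glass below 0.02 m and horizontal distance between each of egg0_mid, egg1_mid, egg2_mid and gift_glass above 0.045 m), for 0.2 s.
At the end, for the whole second after the job is handed in: All pearls and all foil eggs are in the glass (egg centres below its rim), the glass stands upright; the shaker stands upright on the table with the dial shut (below 0.25 rad); the funnel stands upright on its saucer, within 20 mm of the middle (horizontal distance between each of pearl0_center, pearl1_center, pearl2_center, pearl3_center, pearl4_center, pearl5_center and gift_glass below 0.032 m and height (world z) of each of pearl0_center, pearl1_center, pearl2_center, pearl3_center, pearl4_center, pearl5_center below 0.105 m and horizontal distance between each of egg0_mid, egg1_mid, egg2_mid and gift_glass below 0.034 m and height (world z) of each of egg0_mid, egg1_mid, egg2_mid below 0.142 m and angle between each of gift_glass, shaker_mid, funnel's own z axis and vertical below 0.1 rad and height (world z) of gift_glass below 0.02 m and height (world z) of shaker_mid below 0.058 m and value of joint dial below 0.25 rad and horizontal distance between funnel and saucer below 0.02 m and height (world z) of funnel below 0.015 m and linear speed of gift_glass below 0.02 m/s); the robot touches nothing.
It fails at once if the glass is knocked over (angle between gift_glass's own z axis and vertical above 0.6 rad).
It fails at once if a bystander (hare, tin egg, soap carton) is moved more than 30 mm (distance of any of hare_mid, tin_egg_mid, soap_mid from where it was at the start of the episode above 0.03 m).
Of pearl0, pearl1, pearl2, pearl3, pearl4, pearl5 only 3 to 6 are there at a start; the rules pass over those that are not, and their reading is None.
Of egg0, egg1, egg2 only 1 to 3 are there at a start; the rules pass over those that are not, and their reading is None.
At some moment in a run one of shaker may be knocked a few centimetres aside while the robot is not near it.
It also fails if it takes over 210 s, if anything falls off the work surface, if the arm or the gripper's body presses on something with over 40 N, if the wrist force passes 120 N, or if a joint passes its speed limit or range.

## Working session

There is one attempt and no reset: what is moved stays moved. The work goes in short steps, each a Python script; the robot and the scene stay as the last script left them, time stands still between calls to the robot, and variables do not carry over. Pictures are saved under pics/ and viewed, at most 16 in all, crops included, and the job is handed in when it is done.

```bash
ls; mkdir -p pics
cat > h.py <<'E'
from station import *
import numpy as np, cv2, json
def save(n,img): cv2.imwrite('pics/'+n+'.png',cv2.cvtColor(img,cv2.COLOR_RGB2BGR))
E
python3 - <<'E'
from h import *
o=get_obs(); print({k:(np.round(v,2).tolist() if not isinstance(v,(dict,str)) else v) for k,v in o.items()})
try: print('go',grasp_offset)
except Exception as e: print(e)
for c in ("scene","side","wrist"):
    save(c+'0',get_image(c)); k=get_calibration(c); print(c,{a:np.round(b,3).tolist() for a,b in k.items()})
    if c=='wrist': continue
    for n in ['gift_glass','funnel','saucer','shaker_mid','dial_grip','egg0_mid','hare_mid','tin_egg_mid','soap_mid','pearl0_center','funnel_handle','lid_opening']:
        print(n,[(np.round(d['extent']).tolist(),round(d['score'],2)) for d in spot_in(n,c)])
a=cv2.imread('pics/scene0.png');b=cv2.imread('pics/side0.png')
E
```

```text
pics
{'t': 0.0, 'joint_pos': [68.4, 12.48, 92.53, 0.0, 75.13, -6.43], 'qvel': [-0.05, -0.01, -0.08, 0.04, -0.07, -0.02], 'effort': [-0.0, -39.68, -30.39, -0.0, 0.01, -0.0], 'tcp_pos': [163.24, 602.46, 229.96], 'ee_rot': [-179.86, -0.02, 164.83], 'wrist_force': [0.26, 0.98, 0.36], 'moment': [0.01, 0.01, -0.05], 'grip_force': 0.0, 'grip_width': 85.35}
go 18.700000000000003
scene {'fx': 407.879, 'fy': 407.879, 'cx': 280.595, 'cy': 214.363, 'D': [0.023, 0.0, 0.0, 0.0, 0.0], 'R': [[-0.788, -0.615, 0.007], [-0.441, 0.557, -0.704], [0.429, -0.558, -0.71]], 't': [433.772, 323.736, 739.715]}
gift_glass [([285.0, 219.0, 34.0, 63.0], 0.6), ([214.0, 310.0, 40.0, 34.0], 0.35)]
funnel [([366.0, 185.0, 59.0, 36.0], 0.9)]
saucer []
shaker_mid [([217.0, 321.0, 38.0, 55.0], 0.9)]
dial_grip [([216.0, 310.0, 40.0, 34.0], 0.64)]
egg0_mid []
hare_mid [([199.0, 213.0, 30.0, 49.0], 0.87), ([213.0, 309.0, 33.0, 36.0], 0.53), ([326.0, 266.0, 18.0, 20.0], 0.16)]
tin_egg_mid [([262.0, 175.0, 27.0, 33.0], 0.76)]
soap_mid [([159.0, 273.0, 56.0, 61.0], 0.77)]
pearl0_center []
funnel_handle [([364.0, 182.0, 63.0, 3
[... 378 characters left out ...]
9.0, 66.0, 44.0], 0.9)]
saucer [([299.0, 298.0, 47.0, 21.0], 0.85)]
shaker_mid [([237.0, 180.0, 20.0, 39.0], 0.98)]
dial_grip [([240.0, 165.0, 19.0, 12.0], 0.63)]
egg0_mid []
hare_mid [([330.0, 191.0, 25.0, 36.0], 0.59)]
tin_egg_mid [([352.0, 234.0, 21.0, 31.0], 0.56)]
soap_mid [([291.0, 175.0, 29.0, 31.0], 0.76)]
pearl0_center []
funnel_handle [([293.0, 279.0, 65.0, 48.0], 0.88), ([238.0, 180.0, 17.0, 36.0], 0.46)]
lid_opening [([238.0, 179.0, 16.0, 39.0], 0.97)]
wrist {'fx': 327.986, 'fy': 327.986, 'cx': 278.728, 'cy': 210.194, 'D': [-0.016, 0.0, 0.0, 0.0, 0.0], 'mount': [[-0.001, -0.948, -0.318, 81.558], [1.0, -0.0, -0.001, -0.731], [0.001, -0.318, 0.948, -143.591], [0.0, 0.0, 0.0, 1.0]]}
```

Run:
```python
import cv2
a=cv2.imread('pics/scene0.png')[110:400,90:460];b=cv2.imread('pics/side0.png')
cv2.imwrite('pics/sceneC.png',cv2.resize(a,None,fx=2.05,fy=2.05,interpolation=cv2.INTER_CUBIC))
b=b[130:330,170:420];cv2.imwrite('pics/sideC.png',cv2.resize(b,None,fx=3,fy=3,interpolation=cv2.INTER_CUBIC))
```

```text
(no output)
```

View pics/sceneC.png

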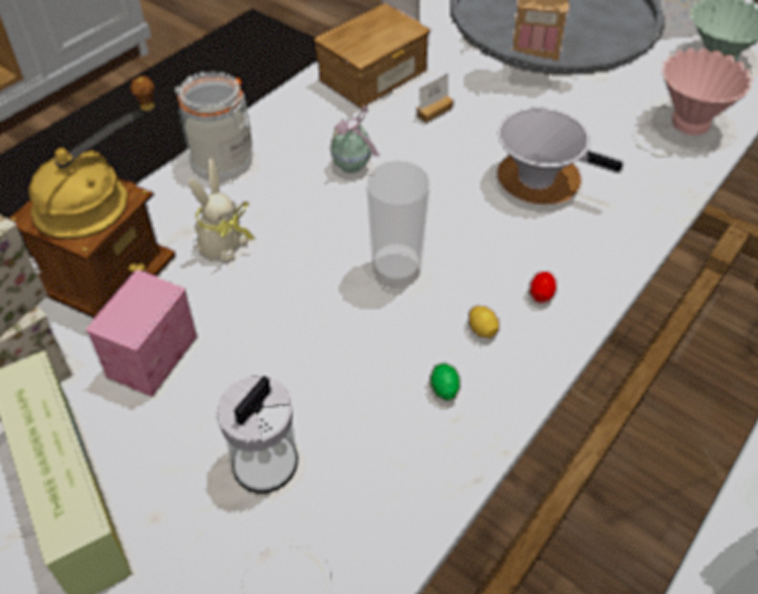

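View pics/sideC.png

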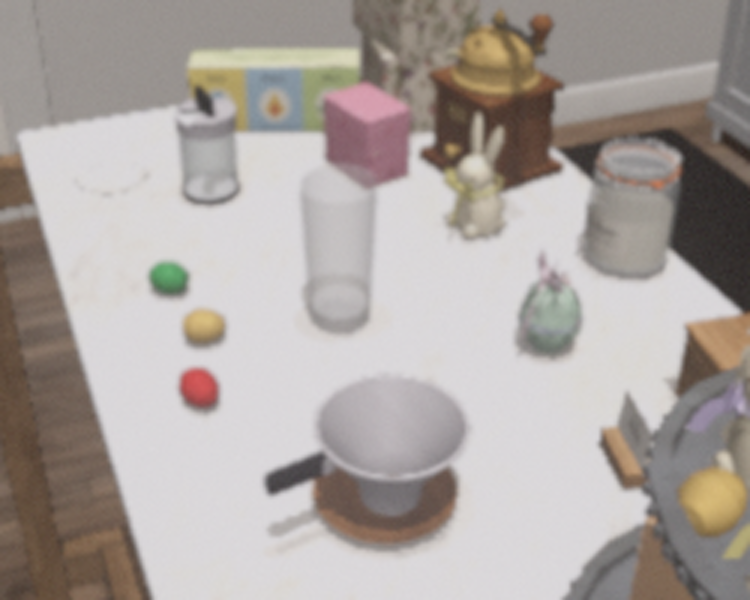

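The side and scene pictures show the glass, the funnel on its saucer with the handle towards the robot, and the shaker with its grip bar. Candidates for the foil egg, in scene crop pixels, are green (445,381), gold (483,321) and red (543,287). The green and red ones are the look-alikes named in the task, so gold is the egg. The pink ribbed bowl at (705,90) is a funnel look-alike. The steel funnel is at (543,138).

```bash
cat >> h.py <<'E'
from scipy.spatial.transform import Rotation as Rn
def campose(c,obs=None):
    k=get_calibration(c)
    if c=='wrist':
        o=obs; T=np.eye(4);T[:3,:3]=Rn.from_euler('xyz',o['ee_rot'],degrees=True).as_matrix();T[:3,3]=o['tcp_pos']
        M=np.linalg.inv(T@np.array(k['mount'])); R,t=M[:3,:3],M[:3,3]
    else: R,t=np.array(k['R']),np.array(k['t'])
    K=np.array([[k['fx'],0,k['cx']],[0,k['fy'],k['cy']],[0,0,1.]])
    return K,np.array(k['D'],float),R,t
def ray(c,uv,z,obs=None):
    K,D,R,t=campose(c,obs)
    n=cv2.undistortPoints(np.array([[uv]],float),K,D)[0,0]
    d=R.T@np.array([n[0],n[1],1]); p=-R.T@t
    return p+d*(z-p[2])/d[2]
def proj(c,X,obs=None):
    K,D,R,t=campose(c,obs)
    return cv2.projectPoints(np.array(X,float).reshape(-1,3),cv2.Rodrigues(R)[0],t,K,D)[0][:,0]
def rt(v): return np.round(np.array(v),1).tolist()
E
python3 - <<'E'
from h import *
S=lambda x,y:('scene',(x/2.05+90,y/2.05+110)); D=lambda x,y:('side',(x/3+170,y/3+130))
for n,z,s,d in [('egg',16,S(483,321),D(204,327)),('green',16,S(445,381),D(169,278)),('red',16,S(543,287),D(199,388)),('lid',100,S(256,408),D(207,112)),('shbase',0,S(264,463),D(211,186)),('fun rim',76,S(543,138),D(392,428)),('htip',66,S(620,165),D(268,485)),('saucer',12,S(539,180),D(386,500)),('glass rim',144,S(398,180),D(340,182)),('glass base',5,S(397,268),D(339,305)),('hare',0,S(220,255),D(480,235)),('tin',0,S(350,170),D(550,352)),('soapbot',0,S(150,388),D(372,185))]:
    print(n,rt(ray(*s,z)),rt(ray(*d,z)))
# bar ends
print(rt(ray(*S(240,418),121)),rt(ray(*S(268,382),121)))
E
```

```text
egg [429.7, -10.0, 16.0] [431.5, -12.9, 16.0]
green [417.7, 79.0, 16.0] [420.0, 76.4, 16.0]
red [402.9, -92.8, 16.0] [405.4, -95.3, 16.0]
lid [504.6, 254.0, 100.0] [509.6, 248.4, 100.0]
shbase [507.4, 255.2, 0.0] [511.4, 264.5, 0.0]
fun rim [507.7, -253.7, 76.0] [511.2, -262.0, 76.0]
htip [412.5, -279.0, 66.0] [412.0, -275.6, 66.0]
saucer [500.7, -248.9, 12.0] [504.7, -268.5, 12.0]
glass rim [558.7, -21.8, 144.0] [561.7, -20.4, 144.0]
glass base [556.5, -20.0, 5.0] [563.1, -10.4, 5.0]
hare [738.6, 92.0, 0.0] [746.7, 60.7, 0.0]
tin [713.8, -121.4, 0.0] [716.8, -140.4, 0.0]
soapbot [660.1, 267.1, 0.0] [681.1, 200.2, 0.0]
[497.6, 277.2, 121.0] [503.9, 236.6, 121.0]
```

Run:
```python
from h import *
out=[]
for n,p in [('sh',(507,256,225)),('gl',(560,-18,260)),('eg',(430,-11,150)),('fu',(506,-258,220))]:
    goto(list(p),[180,0,180]); o=get_obs(); im=get_image('wrist'); save('w_'+n,im); print(n,rt(o['tcp_pos']),rt(o['ee_rot']),o['t']); json.dump({k:np.array(o[k]).tolist() for k in('tcp_pos','ee_rot')},open(f'pics/w_{n}.json','w'))
    q={'sh':'shaker_mid','gl':'gift_glass','eg':'egg0_mid','fu':'funnel'}[n]
    for d in regions_of(q,'wrist'): print(rt(d['extent']),d['score'])
    out.append(im)
a=np.vstack([np.hstack(out[:2]),np.hstack(out[2:])]); save('wall',cv2.resize(a,(800,600),interpolation=cv2.INTER_AREA))
```

```text
sh [506.7, 256.8, 225.0] [180.0, -0.0, -179.9] 3.125
[276.1, 195.9, 73.8, 91.9] 0.75
gl [559.8, -16.9, 259.7] [179.9, -0.0, -180.0] 4.3167
[276.1, 195.3, 87.8, 93.7] 0.68
eg [431.8, -10.8, 151.3] [-180.0, 0.2, -179.9] 5.1333
fu [505.7, -256.8, 219.3] [179.9, -0.1, -180.0] 6.275
[277.8, 171.2, 128.8, 174.6] 0.74
```

View pics/wall.png

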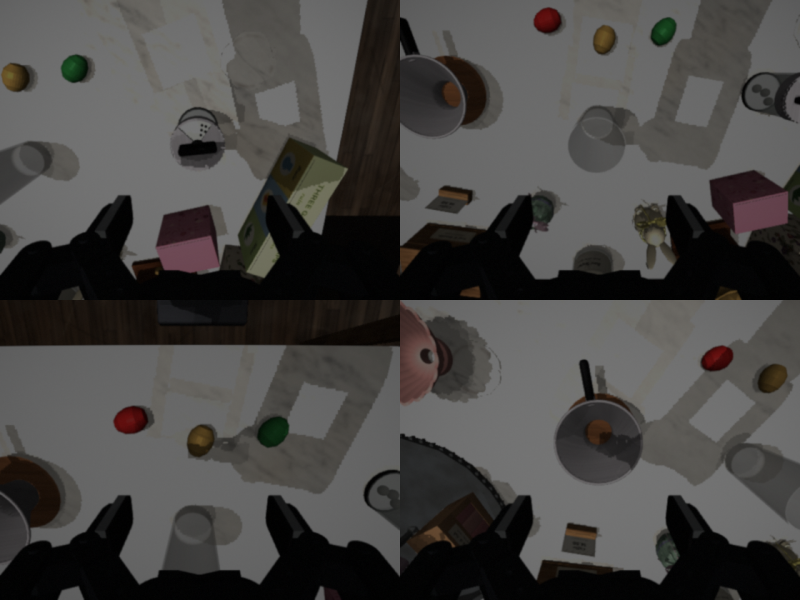

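The wrist mosaic shows the shaker (198,138), glass (597,138), gold egg (200,440) with red and green beside it, and the funnel (598,441) with its handle pointing to the robot. Next I take close crops for exact fits.

Run:
```python
import cv2,numpy as np
def c(n,x0,y0,w=120,h=90,s=3.33):
    a=cv2.imread(f'pics/w_{n}.png')[y0:y0+h,x0:x0+w]; a=np.clip(a.astype(float)*1.8,0,255).astype(np.uint8)
    return cv2.resize(a,(400,300),interpolation=cv2.INTER_CUBIC)
m=np.vstack([np.hstack([c('sh',218,150),c('gl',216,140)]),np.hstack([c('eg',220,150),c('fu',198,70,160,120)]) if 0 else np.hstack([c('eg',220,150),c('fu',178,73,200,200)])])
# fu crop: 200x200 -> anisotropic avoided
a=cv2.imread('pics/w_fu.png')[70:280,178:378]; a=np.clip(a*1.8,0,255).astype(np.uint8); b=np.zeros((300,400,3),np.uint8); b[:,:286]=cv2.resize(a,(286,300)); m[300:,400:]=b
cv2.imwrite('pics/crops.png',m)
```

```text
(no output)
```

View pics/crops.png

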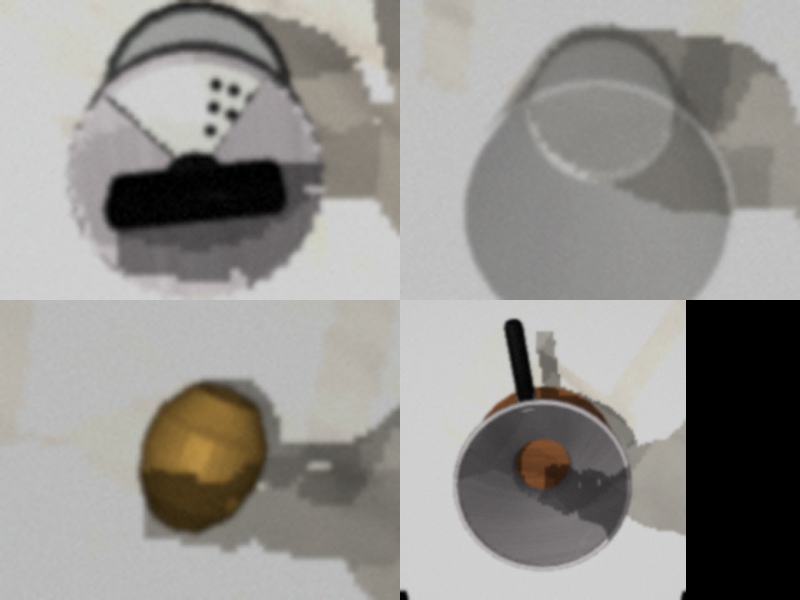

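Crops: the dial window points to the robot with the blank on its left and fine-hole dots on its right, so the dial is at about 0.5 rad. The egg is gold with its long axis up and to the right. The funnel handle runs up and slightly left.

Run:
```python
from h import *
for n,w,uv,z in [('lid','sh',(276.5,203.1),98),('glass','gl',(275.7,204),144),('egg','eg',(280.9,196.8),16),('frim','fu',(278.3,200),76),('ffoot','fu',(278.7,185.4),8),('htip','fu',(256.3,85.4),66),('hbase','fu',(265.4,136.4),66)]:
    o=json.load(open(f'pics/w_{w}.json')); print(n,rt(ray('wrist',uv,z,o)))
# refine glass: fit (x,y) of rim via edges from crop points
o=json.load(open('pics/w_gl.json'))
for u,v in [(65,210),(333,210),(199,80)]: print(rt(ray('wrist',(216+u/3.333,140+v/3.333),144,o)))
```

```text
lid [509.1, 253.8, 98.0]
glass [559.4, -20.4, 144.0]
egg [431.4, -10.2, 16.0]
frim [510.0, -258.1, 76.0]
ffoot [513.4, -257.7, 8.0]
htip [411.5, -276.7, 66.0]
hbase [454.0, -269.6, 66.0]
[558.6, -53.7, 144.0]
[558.5, 12.8, 144.0]
[526.0, -20.3, 144.0]
```

Run:
```python
from h import *
A=[180,0,10.6]
a=np.radians(10.6); f=np.array([510.5,-258.0]); p=f-83*np.array([np.cos(a),np.sin(a)]); print(p)
grip(60); goto([p[0],p[1],150],A); move_l([p[0],p[1],47.5],speed=100)
print(rt(get_obs()['wrist_force']))
grip(0,60); o=get_obs(); print(o['grip_width'],o['grip_force'],rt(o['wrist_force']))
move_l([p[0],p[1],215],speed=100)
o=get_obs(); im=get_image('wrist'); save('lift',im); print(rt(o['tcp_pos']),rt(o['ee_rot']),rt(o['wrist_force']),rt(np.array(o['moment'])*100),o['grip_width'],o['t'])
json.dump({k:np.array(o[k]).tolist() for k in('tcp_pos','ee_rot')},open('pics/lift.json','w'))
sc=get_image('side')
save('liftv',np.vstack([cv2.resize(im,(560,420))[:, :],])); save('lift_side',sc[100:350,150:450])
h=np.hstack([cv2.resize(im,(400,300)),cv2.resize(sc[150:330,180:420],(400,300))]); save('liftm',np.clip(h.astype(float)*1.4,0,255).astype(np.uint8))
```

```text
[ 428.91636602 -273.2679621 ]
[-0.3, 0.1, -0.9]
10.130461895668224 60.559608936309814 [-1.1, -1.2, 1.8]
[428.5, -272.9, 214.1] [-179.9, 0.1, 10.6] [0.7, -0.4, -0.6] [0.4, 7.9, -2.4] 9.809525862383913 12.6667
```

View pics/liftm.png

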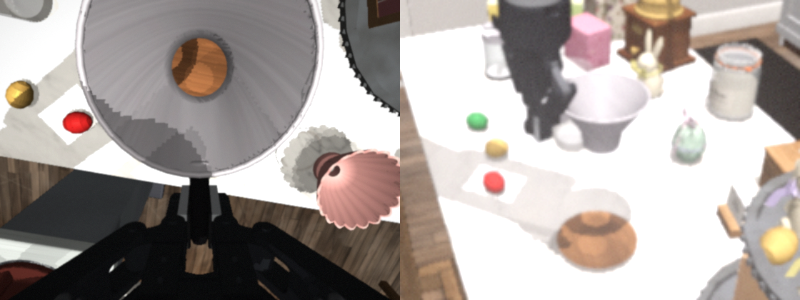

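The funnel is held level. In the wrist picture its rim spans columns 78 to 320, with the near edge at row 180. I use that to get the funnel's offset in the hand.

Run:
```python
from h import *
o=json.load(open('pics/lift.json')); a=np.radians(10.6);u=np.array([np.cos(a),np.sin(a)])
z=o['tcp_pos'][2]-47.5+76
for px in [(200,180),(78,55),(320,55)]:
    w=ray('wrist',(px[0]*1.4,px[1]*1.4),z,o)[:2]-np.array(o['tcp_pos'][:2]); print('along',w@u,'across',w@[-u[1],u[0]])
```

```text
along 25.922154591186292 across -1.372744982692911
along 89.03483516744922 across 54.60956884666625
along 88.97547437391658 across -56.352110258353484
```

Run:
```python
from h import *
A=[180,0,10.6]; a=np.radians(10.6);u=np.array([np.cos(a),np.sin(a)]);v=np.array([-u[1],u[0]])
t=np.array([559.5,-20.4])-82.3*u+0.5*v
goto([t[0],t[1],215],A)
f0=np.array(get_obs()['wrist_force'])
move_l([t[0],t[1],160],speed=80)
z=160
while z>149:
    z-=1; move_l([t[0],t[1],z],speed=30); o=get_obs(); d=np.array(o['wrist_force'])-f0; print(z,rt(o['tcp_pos'][2]),rt(d))
    if d[2]>2.5: break
grip(30); o=get_obs(); print(rt(o['wrist_force']))
move_l([t[0],t[1],250],speed=100)
o=get_obs(); im=get_image('wrist'); sc=get_image('scene'); sd=get_image('side')
save('seat',im); print(rt(o['tcp_pos']),rt(o['ee_rot']),o['t'])
json.dump({k:np.array(o[k]).tolist() for k in('tcp_pos','ee_rot')},open('pics/seat.json','w'))
h=np.hstack([cv2.resize(sc[130:265,210:390],(400,300)),cv2.resize(sd[140:260,210:370],(400,300))]); save('seatm',np.vstack([h,np.hstack([cv2.resize(im,(400,300)),np.zeros((300,400,3),np.uint8)])]))
```

```text
159 159.5 [-0.8, -1.0, -0.5]
158 158.1 [-0.7, 0.1, -0.0]
157 156.9 [-0.4, -0.7, -0.1]
156 156.2 [0.2, -0.3, 0.5]
155 155.4 [-0.6, -0.8, 1.6]
154 154.7 [-1.3, -0.3, 4.5]
[-0.1, 0.6, 0.6]
[477.9, -34.9, 249.1] [-180.0, 0.1, 10.6] 17.5083
```

View pics/seatm.png

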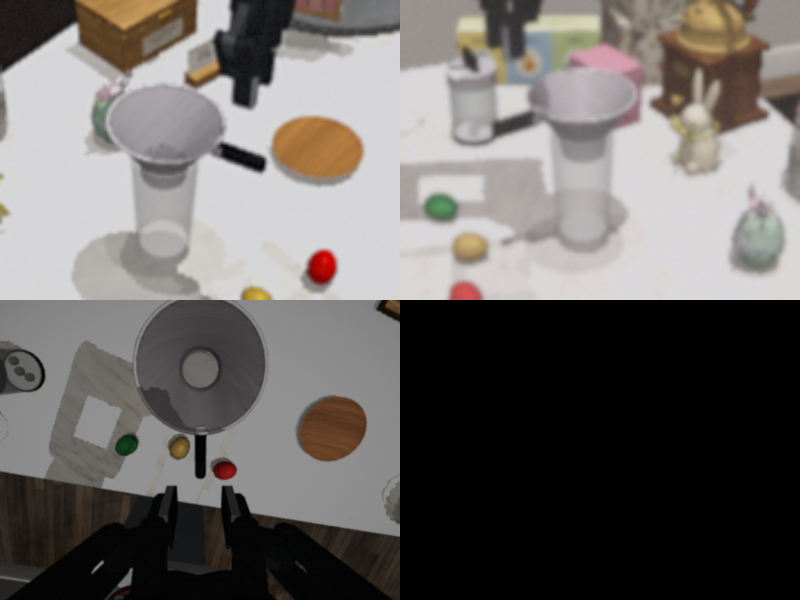

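The funnel sits level in the glass. Next is the dial, after re-checking where the shaker is.

Run:
```python
from h import *
goto([507,256,225],[180,0,180]); get_image('wrist')
e=spot_in('shaker_mid','wrist'); print([(rt(d['extent']),d['score']) for d in e])
ok=abs(e[0]['extent'][0]-276.1)<4 and abs(e[0]['extent'][1]-195.9)<5
print(ok)
if ok:
    c=[508.5,253.8]
    grip(35); goto([*c,170],[180,0,95]); move_l([*c,103],speed=80); print(rt(get_obs()['wrist_force']))
    grip(0,20); o=get_obs(); print(o['grip_width'],o['joint_pos'][5],np.round(o['moment'],3))
    for y in range(85,-26,-10):
        move_l([*c,103],[180,0,y],speed=60); o=get_obs(); print(y,rt(o['ee_rot'][2]),np.round(o['moment'],3)[2],rt(o['wrist_force']))
    grip(35); move_l([*c,150],speed=100); goto([*c,150],[180,0,155]);move_l([*c,103],speed=80)
    grip(0,20); print(get_obs()['t'])
    for y in range(150,106,-5):
        move_l([*c,103],[180,0,y],speed=60); o=get_obs(); print(y,rt(o['ee_rot'][2]),np.round(o['moment'],3)[2],rt(o['wrist_force']))
        if abs(o['moment'][2])>0.25: break
    grip(35); move_l([*c,170],speed=100)
    goto([507,256,225],[180,0,180]);o=get_obs(); im=get_image('wrist'); print(o['t'],rt(o['tcp_pos']))
    json.dump({k:np.array(o[k]).tolist() for k in('tcp_pos','ee_rot')},open('pics/w_d1.json','w'));save('w_d1',im)
    save('d1c',np.clip(cv2.resize(im[140:260,208:368],(800,600),interpolation=cv2.INTER_CUBIC)*1.7,0,255).astype(np.uint8))
```

```text
[([278.1, 196.2, 78.2, 88.7], 0.56)]
True
[-0.5, -0.1, 0.2]
8.656996665513422 14.451830776631924 [-0.041  0.121 -0.06 ]
85 85.1 -0.041 [-2.4, -0.6, 4.9]
75 75.1 0.051 [-1.2, -0.7, 5.7]
65 65.1 -0.03 [-2.5, 0.3, 5.6]
55 55.1 -0.027 [-2.8, 0.3, 5.7]
45 45.1 0.018 [-0.7, 0.3, 6.3]
35 35.1 0.039 [-2.0, -0.4, 6.9]
25 25.1 0.01 [-3.5, -0.0, 6.7]
15 15.1 -0.047 [-3.2, -0.5, 6.1]
5 5.1 0.012 [-3.5, 0.4, 6.3]
-5 -4.9 -0.04 [-2.5, 0.4, 6.3]
-15 -14.9 -0.026 [-2.0, 0.8, 6.4]
-25 -24.9 -0.023 [-2.5, 0.8, 6.1]
31.3167
150 150.1 -0.025 [0.5, 1.2, 2.7]
145 145.2 0.022 [0.1, 1.3, 3.6]
140 140.2 0.015 [0.8, 1.7, 4.9]
135 135.2 -0.078 [0.8, 2.0, 5.3]
130 130.2 0.033 [1.1, 1.9, 4.6]
125 125.2 0.016 [0.7, 1.4, 5.5]
120 120.2 0.029 [1.3, 1.4, 5.4]
115 115.2 -0.012 [-0.1, 0.8, 6.1]
110 110.2 -0.051 [0.3, 0.6, 6.6]
35.875 [506.6, 255.8, 224.1]
```

View pics/d1c.png

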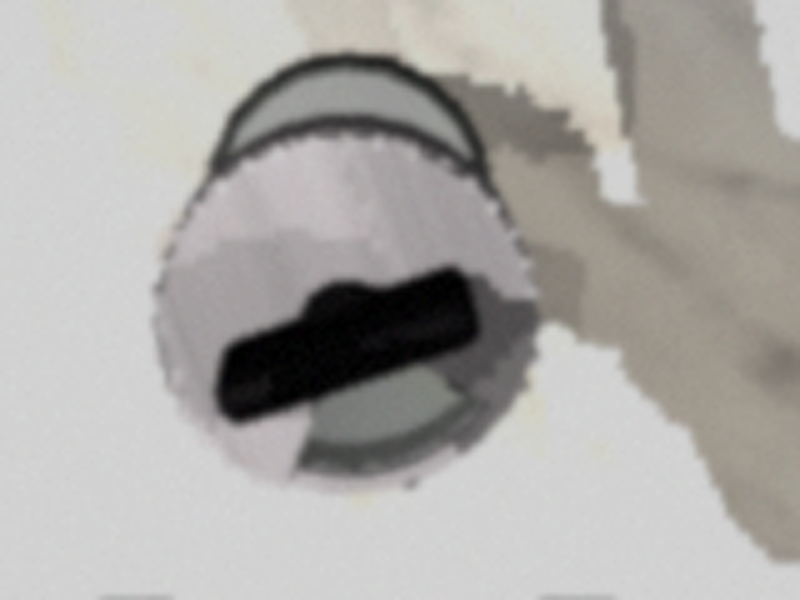

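The large opening shows below the bar, spanning roughly −17° to 58° from straight down in the picture, with the tick at (412,485). I give it one more nudge into the stop and measure again.

Run:
```python
from h import *
c=[508.5,253.8]
goto([*c,170],[180,0,109]); move_l([*c,103],speed=80); grip(0,30)
for y in (104,99,95):
    move_l([*c,103],[180,0,y],speed=60); wait(.1); o=get_obs(); print(y,rt(o['ee_rot'][2]),np.round(o['moment'],3)[2])
grip(35); move_l([*c,170],speed=100)
goto([507,256,225],[180,0,180]);o=get_obs(); im=get_image('wrist'); print(o['t'],rt(o['tcp_pos']))
json.dump({k:np.array(o[k]).tolist() for k in('tcp_pos','ee_rot')},open('pics/w_d2.json','w'));save('w_d2',im)
save('d2c',np.clip(cv2.resize(im[140:260,208:368],(800,600),interpolation=cv2.INTER_CUBIC)*1.7,0,255).astype(np.uint8))
```

```text
104 104.1 0.048
99 99.1 0.008
95 95.1 -0.043
41.95 [506.6, 255.8, 224.3]
```

View pics/d2c.png

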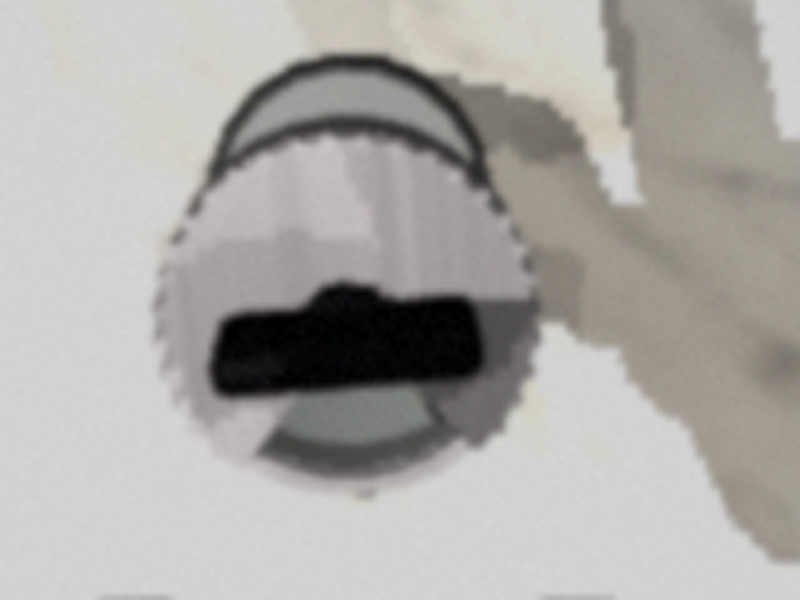

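The tick moved with the dial to (362,495), so the dial is at its stop. The opening now faces about 5°, away from the robot. Next I plan the pour kinematics.

```bash
cat > pour.py <<'E'
from h import *
GO=grasp_offset
def Rz(a): return Rn.from_euler('z',a,degrees=True).as_matrix()
def Ry(a): return Rn.from_euler('y',a,degrees=True).as_matrix()
def toolR(az,p):   # tool z horizontal az, pitched down p, tool x up
    a,b=np.radians([az,p]); z=np.array([np.cos(a)*np.cos(b),np.sin(a)*np.cos(b),-np.sin(b)])
    y=np.cross(z,[0,0,1.]); y/=np.linalg.norm(y); x=np.cross(y,z)
    return np.c_[x,y,z]
def eul(R): return Rn.from_matrix(R).as_euler('xyz',degrees=True).tolist()
class Pour:
    def __init__(s,base,oaz,daz,p,h): # base xy, opening az, delta, pitch, grasp height
        s.base=np.array([*base,0.]); s.oaz=oaz; s.h=h
        s.S0=Rz(oaz); s.T0=toolR(oaz+daz,p); s.rel=s.S0.T@s.T0  # tool rot in shaker frame
    def pose(s,S,org):   # shaker rot, shaker origin -> tcp pos,euler
        R=S@s.rel; g=org+S@np.array([0,0,s.h]); return (g+R[:,2]*GO).tolist(),eul(R)
    def grasp(s,back=0,up=0):
        p,e=s.pose(s.S0,s.base); return (np.array(p)-s.T0[:,2]*back+[0,0,up]).tolist(),e
    def tip(s,az,tau,c,zlow):  # opening pointing az, tilt tau, opening middle over c; lowest of collar edge/bar at zlow
        S=Rz(az)@Ry(tau); pts=[(33,0,96.5),(0,22,121.5),(4,-22,121.5),(-33,0,96.5),(0,0,0),(-31,0,0)]
        zl=min((S@np.array(q))[2] for q in pts if q[2]>50 or 1)
        o=S@np.array([22,0,96.5]); org=np.array([c[0]-o[0],c[1]-o[1],zlow-zl]); return s.pose(S,org)
E
python3 - <<'E'
from pour import *
lo=np.array([-157.48,-44.54,17.64,-64.5,7.68,-147.95]);hi=np.array([157.48,120.13,146.25,244.5,150.69,147.95])
c=(559.5,-20.4); q0=np.array(get_obs()['joint_pos']); res=[]
def ik(pe):
    q=solve_ik(*pe); return None if q is None else np.array(q)
for d in (-90,-60,-30,0,30,60,90):
  for p in (12,20):
    P=Pour((508.5,253.8),4.5,d,p,58)
    g=[ik(P.grasp()),ik(P.grasp(95)),ik(P.grasp(0,150))]
    if any(x is None for x in g): print(d,p,'grasp no',[x is None for x in g]); continue
    m0=min(np.min(np.r_[x-lo,hi-x]) for x in g)
    for az in range(-180,180,20):
        qs=[ik(P.tip(az,t,c,205)) for t in (0,45,90,115,135)]
        if any(x is None for x in qs): continue
        m=min(np.min(np.r_[x-lo,hi-x]) for x in qs); jump=max(np.abs(np.diff(qs,axis=0)).max(axis=1))
        tz=[Rn.from_euler('xyz',P.tip(az,135,c,205)[1],degrees=True).as_matrix()[2,2]]
        res.append((round(jump),round(m),round(m0),d,p,az,rt(tz),rt(g[0]),rt(qs[0]),rt(qs[-1])))
res.sort(key=lambda r:(r[0]>100,-min(r[1],r[2],15),r[0]))
for r in res[:14]: print(r)
E
```

```text
-60 12 grasp no [True, True, True]
-60 20 grasp no [True, False, True]
-30 12 grasp no [True, True, True]
-30 20 grasp no [True, True, True]
30 12 grasp no [False, True, False]
30 20 grasp no [False, True, False]
(38, 21, 34, 90, 20, -40, [0.2], [-9.1, 37.0, 110.1, 67.9, 80.4, -57.6], [-39.3, 1.9, 125.5, 74.3, 77.4, -35.6], [-39.4, 31.4, 114.3, 86.6, 109.3, 78.6])
(39, 31, 34, 90, 20, -20, [0.2], [-9.1, 37.0, 110.1, 67.9, 80.4, -57.6], [-38.4, 12.7, 113.3, 63.2, 92.3, -39.8], [-36.0, 38.1, 101.6, 75.3, 120.1, 83.3])
(40, 20, 34, 90, 12, -40, [0.1], [-10.3, 41.9, 108.4, 71.3, 86.7, -61.4], [-40.8, 6.4, 126.3, 80.6, 82.4, -42.2], [-40.7, 25.8, 118.7, 87.4, 102.2, 80.2])
(41, 33, 34, 90, 12, -20, [0.1], [-10.3, 41.9, 108.4, 71.3, 86.7, -61.4], [-39.6, 16.8, 113.5, 68.1, 96.7, -43.6], [-37.8, 33.2, 105.7, 75.2, 113.5, 84.3])
(42, 19, 34, 90, 20, 0, [0.2], [-9.1, 37.0, 110.1, 67.9, 80.4, -57.6], [-34.8, 22.2, 100.8, 53.1, 105.4, -44.4], [-31.0, 44.6, 89.4, 65.8, 131.7, 85.8])
(43, 25, 34, 90, 12, 0, [0.1], [-10.3, 41.9, 108.4, 71.3, 86.7, -61.4], [-35.7, 26.0, 100.4, 57.5, 109.6, -46.1], 
[... 576 characters left out ...]
, [-39.7, -4.0, 131.3, 79.6, 70.1, -33.7], [-30.9, 36.5, 89.7, 54.3, 121.7, 93.2])
(54, 14, 15, 60, 12, -20, [-0.2], [-10.2, 35.2, 126.2, 100.7, 73.8, -71.3], [-41.4, 0.8, 132.4, 87.0, 75.6, -41.9], [-32.1, 31.7, 93.1, 53.4, 115.3, 93.6])
(44, 13, 34, 90, 12, 20, [0.1], [-10.3, 41.9, 108.4, 71.3, 86.7, -61.4], [-30.4, 34.1, 88.0, 47.3, 121.8, -50.5], [-27.2, 46.8, 81.2, 55.1, 137.3, 85.1])
(30, 12, 15, 60, 12, 80, [-0.2], [-10.2, 35.2, 126.2, 100.7, 73.8, -71.3], [-21.1, 44.8, 70.5, 28.5, 138.3, -63.8], [-0.4, 47.9, 66.5, -31.6, 138.9, 22.2])
(32, 12, 14, 60, 20, 100, [-0.1], [-8.6, 29.1, 127.4, 97.2, 65.0, -65.1], [-14.2, 45.3, 65.3, 8.4, 139.0, -81.7], [7.4, 45.6, 74.3, -52.3, 129.6, 8.5])
```

Run:
```python
from pour import *
lo=np.array([-157.48,-44.54,17.64,-64.5,7.68,-147.95]);hi=np.array([157.48,120.13,146.25,244.5,150.69,147.95])
c=np.array((559.5,-20.4)); a=np.radians(190.6)
hpts=np.array([c+r*np.array([np.cos(a),np.sin(a)]) for r in np.linspace(56,104,8)])
for d,p in ((60,12),(75,14),(60,18)):
  P=Pour((508.5,253.8),4.5,d,p,58)
  for az in (-20,0,20,40):
    out=[]
    for t in (0,30,60,90,115,135,150):
        pos,e=P.tip(az,t,c,212); R=Rn.from_euler('xyz',e,degrees=True).as_matrix(); q=solve_ik(pos,e)
        if q is None: out.append(None);continue
        B=[np.array(pos)+R@np.array([x,y,-GO-z]) for x in np.linspace(-43,43,5) for y in np.linspace(-43,43,5) for z in range(54,240,12)]
        B+=[np.array(pos)+R@np.array([x,y,-z]) for x in (60,85,105) for y in (-25,0,25) for z in (110,140,170)]
        B=np.array(B); near=(np.linalg.norm(B[:,:2]-c,axis=1)<65)|(np.linalg.norm(B[:,None,:2]-hpts[None],axis=2).min(1)<14)
        out.append((round(B[near,2].min()) if near.any() else 999, round(np.min(np.r_[q-lo,hi-q]))))
    print(d,p,az,out)
```

```text
60 12 -20 [(239, 14), (251, 19), (246, 28), (230, 39), (222, 44), (214, 35), (215, 29)]
60 12 0 [(260, 27), (284, 31), (246, 39), (230, 44), (222, 32), (214, 23), (215, 17)]
60 12 20 [(281, 40), (284, 44), (246, 44), (230, 34), (222, 22), (214, 13), (215, 7)]
60 12 40 [(281, 34), (284, 36), (246, 34), (230, 26), (222, 15), (214, 7), None]
75 14 -20 [(241, 23), (256, 27), (223, 33), (214, 40), (207, 40), (202, 35), (205, 32)]
75 14 0 [(262, 36), (260, 40), (223, 43), (214, 35), (207, 27), (202, 23), (205, 20)]
75 14 20 [(262, 38), (260, 36), (223, 32), (214, 24), (207, 16), (202, 11), (205, 8)]
75 14 40 [(262, 26), (260, 25), (223, 22), (214, 15), (207, 7), (202, 2), None]
60 18 -20 [(246, 15), (257, 22), (247, 31), (227, 42), (217, 39), (209, 30), (210, 25)]
60 18 0 [(266, 27), (287, 33), (247, 42), (227, 40), (217, 27), (209, 18), (210, 13)]
60 18 20 [(287, 40), (287, 46), (247, 42), (227, 30), (217, 18), (209, 9), (210, 2)]
60 18 40 [(287, 37), (287, 37), (247, 34), (227, 23), (217, 12), (209, 3), None]
```

Run:
```python
from pour import *
P=Pour((508.5,254),4.5,60,12,58)
grip(85)
move_l([480,200,330],speed=200)
goto(*P.grasp(95,200)); print(rt(get_obs()['tcp_pos']))
get_image('side'); print([(rt(d['extent']),round(d['score'],2)) for d in spot_in('shaker_mid','side')][:2])
move_l(P.grasp(95)[0],speed=150)
print(rt(get_obs()['wrist_force']))
move_l(P.grasp(0)[0],speed=80); o=get_obs(); print(rt(o['wrist_force']),rt(o['tcp_pos']),o['t'])
grip(0,60); o=get_obs(); print(o['grip_width'],rt(o['wrist_force']))
sc=get_image('scene');sd=get_image('side')
save('grasp',np.hstack([cv2.resize(sc[180:360,120:360],(400,300)),cv2.resize(sd[100:280,180:420],(400,300))]))
```

```text
[476.4, 186.9, 273.7]
[([290.3, 173.3, 28.0, 31.8], 0.68)]
[0.9, -0.5, 1.2]
[-0.2, 0.1, 0.6] [516.4, 270.2, 54.1] 47.5167
61.70239823138888 [-5.1, -1.4, 4.8]
```

View pics/grasp.png

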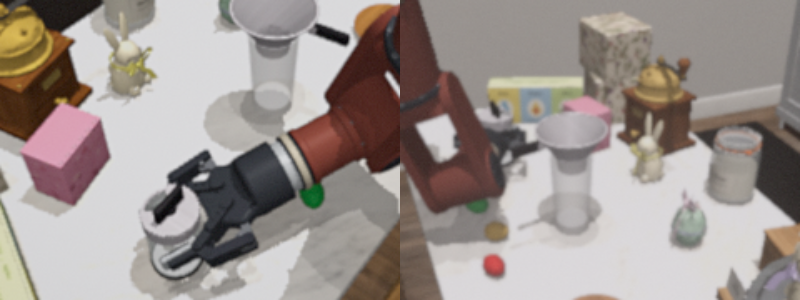

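The jar is gripped squarely and upright. Now I lift it and pour.

Run:
```python
from pour import *
P=Pour((508.5,254),4.5,60,12,58); c=(559.5,-20.4)
move_l(P.grasp(0,210)[0],speed=120); o=get_obs(); print(rt(o['tcp_pos']),rt(o['wrist_force']),o['grip_width'])
goto(*P.tip(0,0,c,206)); print(rt(get_obs()['tcp_pos']))
for t in (20,40,60,80,95,110,122,135):
    move_l(*P.tip(0,t,c,202),speed=110)
o=get_obs(); print(o['t'],rt(o['tcp_pos']),o['grip_width'])
wait(.4)
sc=get_image('scene');sd=get_image('side')
save('pour',np.hstack([cv2.resize(sc[90:270,180:420],(400,300)),cv2.resize(sd[80:260,180:420],(400,300))]))
```

```text
[516.0, 270.5, 263.2] [-0.0, -0.1, -4.5] 60.53415424631962
[546.3, -3.6, 259.8]
54.475 [538.2, -4.6, 248.7] 60.488315010644406
```

View pics/pour.png

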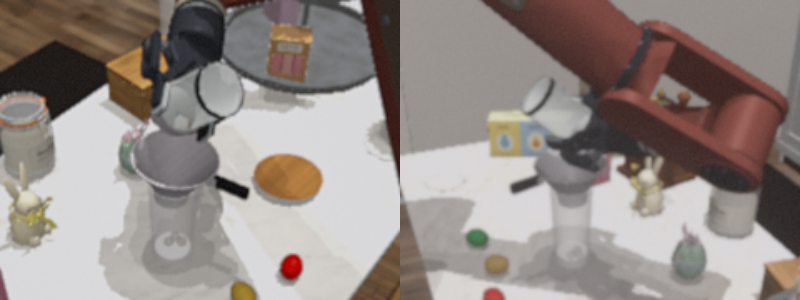

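The first pearls are in the glass, at about (172,243) in the left half. I shake the jar for the rest.

Run:
```python
from pour import *
P=Pour((508.5,254),4.5,60,12,58); c=(559.5,-20.4)
for k in range(4):
    move_l(*P.tip(0,143,c,206),speed=150)
    p,e=P.tip(0,143,(c[0],c[1]+(6 if k%2 else -6)),206); move_l(p,e,speed=200)
    p,e=P.tip(0,143,c,218); move_l(p,e,speed=250)
    move_l(*P.tip(0,132,c,203),speed=150)
wait(.3); sc=get_image('scene');sd=get_image('side'); o=get_obs(); print(o['t'],rt(o['wrist_force']),o['grip_width'])
for cam in('scene','side'):
    get_image(cam); print([(rt(d['extent']),round(d['score'],2)) for d in spot_in('pearl0_center',cam)])
save('pour2',np.hstack([cv2.resize(sc[100:265,230:350],(400,550),interpolation=cv2.INTER_CUBIC),cv2.resize(sd[110:260,225:335],(400,550),interpolation=cv2.INTER_CUBIC)]))
```

```text
60.0583 [0.1, -0.1, -3.4] 60.60248951066791
[]
[]
```

View pics/pour2.png

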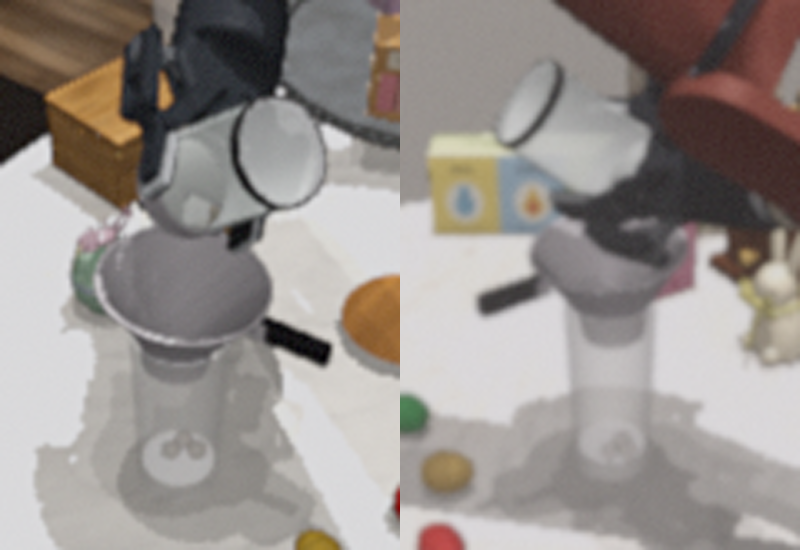

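Three pearls lie in the glass, at (170,450), (183,440) and (200,452), and the jar looks empty. I stand the jar back on the table and then check inside it.

Run:
```python
from pour import *
P=Pour((508.5,254),4.5,60,12,58); c=(559.5,-20.4)
for t in (110,85,60,35,15,0): move_l(*P.tip(0,t,c,206),speed=130)
goto(*P.grasp(0,210)); f0=np.array(get_obs()['wrist_force'])
move_l(P.grasp(0,12)[0],speed=120)
z=12
while z>-2:
    z-=1.5; move_l(P.grasp(0,z)[0],speed=30); o=get_obs(); d=np.array(o['wrist_force'])-f0
    if d[2]>3: break
print(z,rt(d))
grip(85); move_l(P.grasp(95)[0],speed=100); move_l(P.grasp(95,200)[0],speed=200)
goto([478,-15,250],[180,0,10.6]); o=get_obs(); im=get_image('wrist'); save('chk',im); print(o['t'])
a=cv2.imread('pics/seat.png')[...,::-1]
save('chkm',np.vstack([np.hstack([cv2.resize(im,(400,300)),cv2.resize(a,(400,300))]),np.hstack([cv2.resize(im[40:140,0:133],(400,300),interpolation=cv2.INTER_CUBIC),cv2.resize(a[40:140,0:133],(400,300),interpolation=cv2.INTER_CUBIC)])]))
```

```text
10.5 [-6.1, -2.5, 13.7]
70.8417
```

View pics/chkm.png

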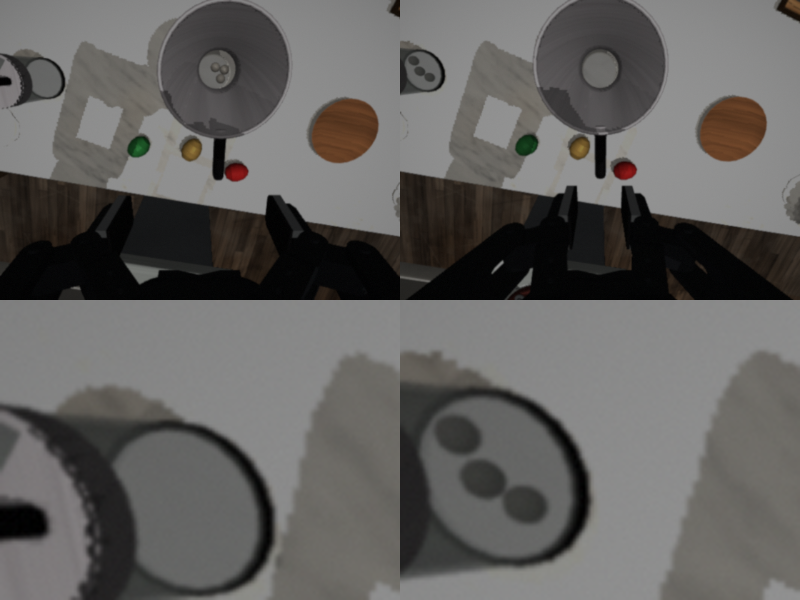

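The jar is empty: three pearls before, all three now seen through the funnel in the glass at (216,70). Next I remove the funnel.

Run:
```python
from h import *
o=get_obs(); print(rt(o['tcp_pos']))
for n,u,z in [('L',(158,67),183),('R',(290,67),183),('B',(224,138),183),('htip',(218,179),173),('hbase',(220,140),173)]: print(n,rt(ray('wrist',(u[0]*1.4,u[1]*1.4),z,o)))
```

```text
[477.2, -14.8, 248.8]
L [554.8, 34.0, 183.0]
R [575.4, -75.6, 183.0]
B [504.3, -34.2, 183.0]
htip [457.8, -39.2, 173.0]
hbase [499.0, -32.4, 173.0]
```

Run:
```python
from h import *
o=get_obs(); print('saucer',rt(ray('wrist',(343.5*1.4,130*1.4),12,o)))
s=json.load(open('pics/seat.json')); print('saucer',rt(ray('wrist',(332.5*1.4,129*1.4),12,s)))
A=[180,0,10.2]; p=[478.4,-35.4]
grip(45); goto([*p,215],A); move_l([*p,154.5],speed=80); f0=np.array(get_obs()['wrist_force'])
grip(0,60); o=get_obs(); print(o['grip_width'],rt(o['wrist_force']-f0))
move_l([*p,200],speed=50); print(rt(get_obs()['wrist_force']-f0)); move_l([*p,270],speed=120)
o=get_obs(); im=get_image('wrist'); sd=get_image('side'); sc=get_image('scene'); print(rt(o['tcp_pos']),o['t'])
json.dump({k:np.array(o[k]).tolist() for k in('tcp_pos','ee_rot')},open('pics/rem.json','w'))
save('rem',np.hstack([cv2.resize(im,(400,300)),cv2.resize(sd[80:260,180:420],(400,300))])); save('rem_sc',sc)
```

```text
saucer [511.0, -255.5, 12.0]
saucer [509.9, -257.0, 12.0]
9.782337655134507 [1.0, 0.9, 0.7]
[1.5, 0.5, -1.1]
[477.9, -35.3, 269.2] 74.75
```

View pics/rem.png

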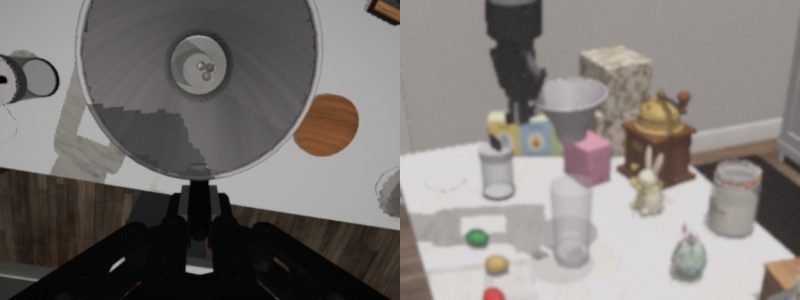

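The funnel is lifted cleanly and the pearls are visible in the glass. Now I place it on its saucer and look over the shaker again.

Run:
```python
from h import *
A=[180,0,10.2]; a=np.radians(10.2);u=np.array([np.cos(a),np.sin(a)]);v=np.array([-u[1],u[0]])
t=np.array([510.5,-256.8])-82.3*u+0.5*v
goto([*t,270],A); move_l([*t,60],speed=150); f0=np.array(get_obs()['wrist_force']); z=52
move_l([*t,52],speed=60)
while z>44:
    z-=1; move_l([*t,z],speed=30); o=get_obs(); d=np.array(o['wrist_force'])-f0
    if d[2]>2.5: break
print(z,rt(d)); grip(40); move_l([*t,160],speed=120)
goto([507,256,225],[180,0,180]);o=get_obs(); im=get_image('wrist'); sd=get_image('side'); print(o['t'],rt(o['tcp_pos']))
json.dump({k:np.array(o[k]).tolist() for k in('tcp_pos','ee_rot')},open('pics/w_d3.json','w'));save('w_d3',im)
a=np.clip(cv2.resize(im[130:280,200:350],(600,600),interpolation=cv2.INTER_CUBIC)*1.7,0,255).astype(np.uint8)
b=cv2.resize(sd[245:325,240:340],(200,160)); cc=np.zeros((600,200,3),np.uint8); cc[:160]=b; cc[200:360]=cv2.resize(sd[150:230,210:310],(200,160))
save('d3c',np.hstack([a,cc]))
```

```text
48 [-3.1, -0.1, 5.4]
82.1083 [507.1, 255.3, 224.6]
```

View pics/d3c.png

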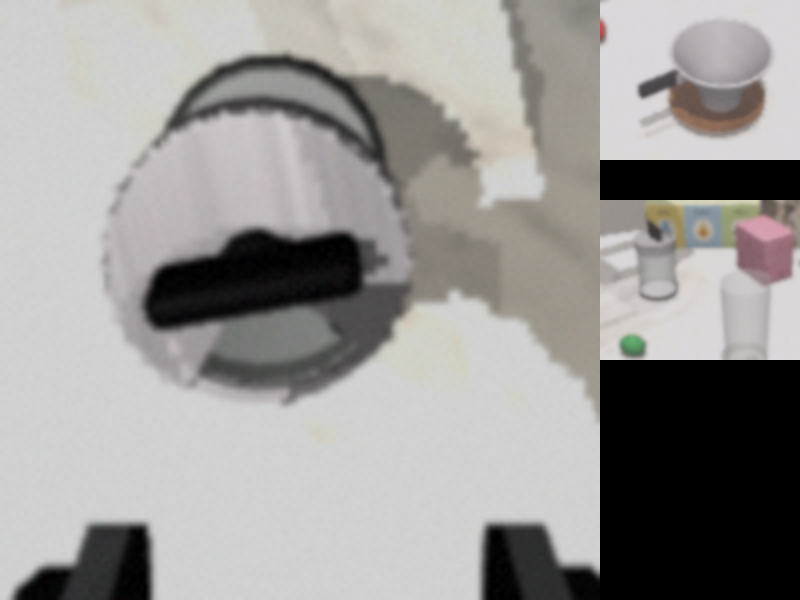

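Funnel is on its saucer. The shaker has shifted slightly, with its lid centre at (257,262) in the crop and the bar sloping about 12°. Now I shut the dial anticlockwise.

Run:
```python
from h import *
o=json.load(open('pics/w_d3.json')); w=ray('wrist',(264.4,195.4),98,o); print(rt(w)); c=w[:2].tolist()
grip(35); goto([*c,170],[180,0,102]); move_l([*c,103],speed=80); print(rt(get_obs()['wrist_force']))
grip(0,25); print(get_obs()['grip_width'])
for y in range(117,253,15): move_l([*c,103],[180,0,y],speed=60)
print(rt(get_obs()['ee_rot']))
grip(35); move_l([*c,150],speed=100); goto([*c,150],[180,0,72]);move_l([*c,103],speed=80)
grip(0,25)
for y in (87,102,110,118): move_l([*c,103],[180,0,y],speed=60)
print(rt(get_obs()['ee_rot']),rt(get_obs()['wrist_force']))
grip(35); move_l([*c,170],speed=100)
goto([507,256,225],[180,0,180]);o=get_obs(); im=get_image('wrist'); print(o['t'])
json.dump({k:np.array(o[k]).tolist() for k in('tcp_pos','ee_rot')},open('pics/w_d4.json','w'));save('w_d4',im)
goto([430,-11,150],[180,0,180]); o=get_obs(); i2=get_image('wrist'); 
print(rt(o['tcp_pos']),[(rt(d['extent']),round(d['score'],2)) for d in spot_in('egg0_mid','wrist')])
json.dump({k:np.array(o[k]).tolist() for k in('tcp_pos','ee_rot')},open('pics/w_e2.json','w'));save('w_e2',i2)
f=lambda a:np.clip(cv2.resize(a,(400,400),interpolation=cv2.INTER_CUBIC)*1.7,0,255).astype(np.uint8)
save('d4c',np.hstack([f(im[130:280,200:350]),f(i2[120:270,200:350])]))
```

```text
[502.4, 241.8, 98.0]
[0.2, -0.0, 0.5]
8.034562240557715
[180.0, 0.1, -108.3]
[179.9, 0.0, 117.7] [0.5, 0.8, 4.5]
97.3583
[430.9, -10.7, 150.7] []
```

View pics/d4c.png

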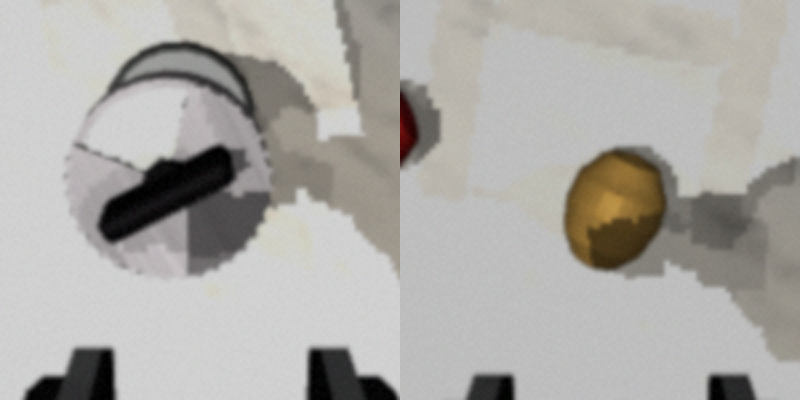

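The window shows only blank and the shaker is shut. The gold egg is at (215,210) in the right half, unmoved. I fetch it and re-check the glass position on the way.

Run:
```python
from h import *
o=json.load(open('pics/w_e2.json')); e=ray('wrist',(280.6,198.7),16,o)[:2]; print(rt(e))
goto([560,-18,260],[180,0,180]); get_image('wrist'); g=spot_in('gift_glass','wrist'); og=get_obs(); print(rt(og['tcp_pos']),[(rt(d['extent']),round(d['score'],2)) for d in g])
grip(60); goto([*e,120],[180,0,156]); move_l([*e,4.5],speed=80); print(rt(get_obs()['wrist_force']))
grip(0,20); o=get_obs(); print(o['grip_width'],o['grip_force'])
move_l([*e,225],speed=120); o=get_obs(); print(o['grip_width'],o['grip_force'],o['t'])
```

```text
[431.9, -10.1]
[557.7, -17.4, 257.6] [([275.1, 196.9, 82.1, 97.1], 0.66)]
[0.0, -0.6, -0.2]
30.133453001409862 19.724239531788044
30.551638039789008 19.828386032022536 104.5333
```

Run:
```python
from h import *
c=[559.5,-20.6]
goto([*c,225],[180,0,156]); move_l([*c,151],speed=80); print(rt(get_obs()['tcp_pos']),get_obs()['grip_width'])
grip(60); move_l([*c,280],speed=120); goto([330,60,330],[180,0,180]); wait(.5)
sc=get_image('scene');sd=get_image('side');o=get_obs();print(o['t'],rt(o['wrist_force']))
save('fin',np.vstack([np.hstack([cv2.resize(sc[110:365,120:460],(400,300)),cv2.resize(sd[130:310,190:430],(400,300))]),np.hstack([cv2.resize(sc[170:260,230:350],(400,300)),cv2.resize(sd[165:255,225:345],(400,300))])]))
```

```text
[560.1, -20.7, 151.7] 30.631920662868374
109.375 [-0.4, 0.9, -0.4]
```

View pics/fin.png

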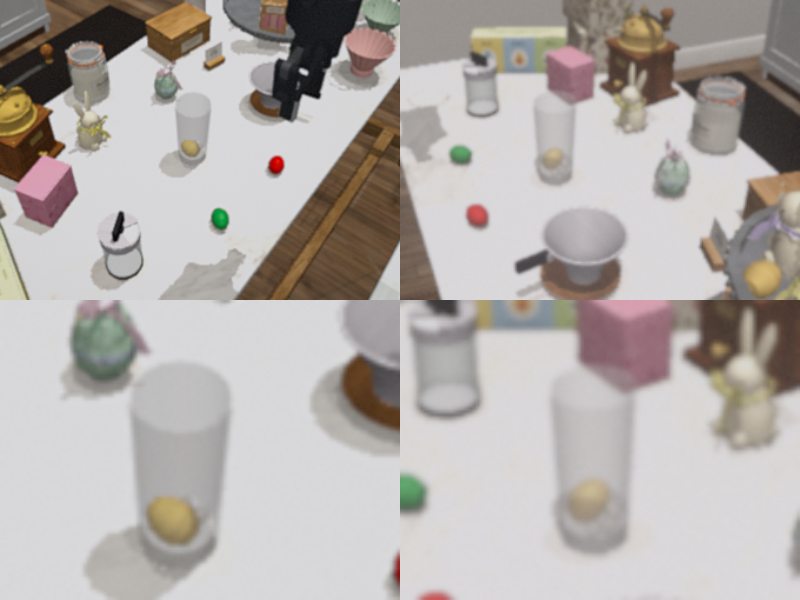

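The gold egg is in the glass on top of the pearls. The glass, the shaker with its dial shut and the funnel on its saucer all stand upright, so I hand in.

```bash
python3 -c "
from station import *
print(sign_off())"
```

```text
the job is handed in; nothing more can be done
None
```

I handed in the job at about 110 s: all three pearls and the gold foil egg are in the glass, the funnel is back on its saucer, the shaker stands upright with its dial shut, and the red and green eggs were left alone; I haven't seen the judge's verdict.

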